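# Close the photometer lid, draw the spring shutter to the index and hold it

## Robot

A 6-joint arm with a two-finger parallel gripper is mounted at the origin on a cart in front of the work surface, level with it; the furniture and walls round the work are solid. World frame = base frame: x ahead of the robot, y to its left, z up, the work surface at z = 0. Lengths are in m, angles in rad, forces in N, time in s.
With the tool pointing down it reaches from about 0.25 to 0.725 m from the base axis. Payload 4 kg.
Tool frame: the origin (TCP) lies on the centre line of the jaws, within the pads' length; the fingertips stand 22 mm ahead of it and the grasp point (between the pads) lies 3 mm ahead of it; z points along the fingers, y is the line along which they close (so a half turn about z gives the same grasp; the last joint's range is limited). The gripper opens to 85 mm and grips with 20 to 120 N. Pads are 22 mm wide; open, the fingers measure 114 mm over their backs; the gripper's body (76 mm by 85 mm) begins 54 mm behind the grasp point. The pads swing forward as they close: fully open they stand 13 mm farther back than shut.
Start: joints at [-1.341, 0.241, 0.005, 1.335, 0, 1.571], TCP at [0.114, -0.487, 0.253] pointing down, gripper open.
Joint ranges: [-2.72, 2.72], [-1.05, 1.87], [-1.09, 1.28], [-1.99, 2.15], [-1.42, 1.44], [-3.14, 3.14]. Speed limits (rad/s): [2.79, 2.79, 3.14, 3.14, 3.14, 3.14].

## Interface

Orientations are given as a unit quaternion [x, y, z, w].
In Python, from workcell import bot gives the robot as it stands.
- The arm moves only by the shell command python3 -m inch 'ROWS'. ROWS is JSON, one flat list of numbers, 7 for each row, row after row: the shift along the world's x, y, z in mm, then the turn, a rotation vector about the world's x, y, z in rad, then the opening in per cent of the stroke, from 0 (shut) to 100 (fully open). A call has 1 to 8 rows; each row is the pose to reach, as a shift and turn from the pose commanded when the call began; what a row does not reach only later rows make up. A row lasts 1/12 s, in which the tool goes at most 41.7 mm and 7.16 degrees, less where a joint would pass 70% of its speed; a pose out of reach is approached as far as the arm can. A call with a gripper value outside its range is refused whole. The fingers move at their own pace and stop on an object; the grip force is fixed at half the most. Time passes only in rows, so rows that repeat a pose let the fingers close. It gives the time, the measured TCP pose, the force, the opening and the grip force at its end, in the units of the state.
- bot.get_obs(): the state, without advancing time (a new reading comes with each control period).
- bot.camera(name): name is "side" or "top" or "wrist"; returns the picture (420x560x3 uint8, blue, green, red); there is no depth.
- bot.camera_info(name): a dict with "intrinsics" (3x3 intrinsics, pixels), "camera_from_world" (4x4, takes a point from world to camera coordinates); the wrist camera has in their place "hand_eye" (4x4, takes a point from camera to tool coordinates, whose origin is the TCP and whose axes are the flange's). Camera axes: x right, y down, z forward; pixel columns grow to the right and rows downward; lengths in m; the calibration is good to about 2 mm. A picture is of the moment at which its call begins: read the wrist's pose just before it. camera_info takes no time and is no camera call.
- bot.job_done(): hands the job in; it is judged then, once.
Trained networks look in the newest picture that a camera, given by its name, has taken for a name from the list of things; names that differ only in an ending like _2 or _b are one class to them, and where a whole thing is asked for, a point or a joint stands for the part that bears it (a point fixed in the world has none). Each returns a list of dicts, best first, with "confidence" (0 to 1); they miss things now and then, are a little off and sometimes report something else, mostly with a low value. They report only what shows in the picture. A call takes as long as a camera call.
- bot.silhouettes(camera, target): "mask" (420x560 bool, what is visible of it) and "uv" ([column, row] in pixels, amid what is visible of it).
- bot.spot_point(camera, target): "uv" ([column, row] in pixels: a listed point, or the origin of a listed thing).
The state is a dict: "clock": time; "joint_pos": joint angles; "joint_vel": joint speeds; "tau": joint torques, N m; "eef_pos": TCP position; "tool_rot": TCP orientation; "ft_force": force on the tool from outside, world axes, zero at the start; "ft_torque": the same for the moment, N m; "grip_width": finger opening in m; "grasp_force": force on a finger pad.
Only numpy, scipy, OpenCV 4.12 (cv2) and the standard library are available. Lean on these libraries where they do the work, as an engineer would, in place of code of your own. Each camera call takes 0.05 s, during which the arm holds its last target. There are 200 camera calls.

## Task

Take a light reading of the objective that is seated in the grey photometer box: first lower the hinged lid until it is fully closed, because the shutter must stay shut while room light can get in. Then draw the spring-loaded shutter out by its upright black knob until its pointer lines up with the pointer of the brass rider, and keep it there against its spring: the reading runs while you hold, so finish still gripping the knob, with the pointers in line and the lid closed. Leave the rider where it is set and the things around undisturbed.

Things in the scene. Friction and masses are not known exactly. Their poses are not given: they have to be found in the camera images.
- photometer: Bench photometer, fixed: grey base plate 218 (x) x 112 mm (y), top 12 mm above the worktop, and a grey open-topped chamber 100 x 100 mm, rim at 64 mm. Origin on the worktop under the chamber's centre; x from the shutter side to the hinge side (away from the robot), y left, z up. Chamber front face at x = -50 mm; the plate runs on to x = -165 mm. A silver objective stands inside, below the rim.
- lid (a joint): Angle of the chamber's grey lid, rad: 0 = closed flat on the rim, 1.57 = upright, at most 1.7. The hinge is stiff (about 0.14 N m): the lid stays wherever it is left and must be pushed all the way down (some 2 N near its free edge).
- lid_hinge (a point): Middle of the hinge axis (along the photometer's y) at x = 53, z = 64 mm in the photometer's frame. It turns with the lid: x points from the lid's free edge to the hinge, z out of its outer face. Lid: plate 106 x 106 mm, 7 mm thick; inner face through the axis, outer face 7 mm above. On it, 49 mm from the axis, a round black lamp cap, 38 mm across, 7 mm high, solid.
- lid_lip (a point): Outer edge of the 40 mm wide lip in the middle of the lid's free edge, 112 mm from the hinge axis (5 mm thick there).
- shutter: Spring-return slide with an upright black knurled knob, 18 mm diameter from 27 to 61 mm above the worktop (thinner neck below). Origin on the knob's axis, 12 mm above the worktop. Shut: x = -105, y = 0 mm in the photometer's frame; it draws out along the photometer's -x by up to 45 mm. Spring: about 3 N at rest, 7 N at 40 mm; let go, it snaps shut. Nothing else near the knob is over 21 mm high.
- knob_mid (a point): Point on the knob's axis at mid height, 42 mm above the worktop.
- shutter_index (a point): Tip of the dark steel pointer on the shutter slide, which reaches right (photometer's -y) over the graduated strip: 43 mm from the knob's axis towards the chamber and 27 mm to the right, 19.5 mm above the worktop.
- rider_index (a point): Tip of the brass rider's pointer, facing the shutter's pointer across a gap of about 2 mm; axes as the photometer's. The rider, a brass clip 14 mm wide on the right edge of the base plate (top 21 mm above the worktop), is set 15 to 38 mm out from the shut shutter's pointer. At the mark, shutter_index and rider_index have the same x in the photometer's frame.
- handset: Bystander: white handset with a yellow strip, 50 x 145 x 24 mm lying left of the photometer.
- objective_0: Bystander: second, taller objective 25 mm diameter, 45 mm high, standing right of the chamber.
- loupe: Bystander: black eye loupe 36 mm diameter, 34 mm high, standing right of the base plate.
- eyepiece: Bystander: black eyepiece 33 mm diameter, 41 mm high, standing behind, on the right, beside a tall glass-cased balance that is furniture (x 0.51 to 0.79 m, y -0.21 to -0.43 m, 0.41 m high); a second balance beyond it (x 0.38 to 0.74 m, y -0.45 to -0.67 m, 0.29 m high). Keep the arm clear of both.
- screwdriver_fine: Bystander: fine screwdriver 126 mm long, 12 mm thick, lying behind the photometer.
- marker_0: Bystander: marker pen 130 mm long, 14 mm thick, lying behind the photometer.
- battery_9v: Bystander: battery block 27 x 50 x 18 mm, lying behind, on the left.
- brush: Bystander: flat brush 142 mm long, lying at the front, on the right.

How it is judged:
By the outcome, as a careful person would: the job done as asked, in the order asked, and still so for the second after the job is handed in, while the arm keeps its last pose, push and grip.
It also fails if it takes over 58 s, if anything falls off the work surface, if the arm or the gripper's body presses on something with over 40 N, if the wrist force passes 120 N, or if a joint passes its speed limit or range.

## Working session

There is one attempt and no reset: what is moved stays moved. The work goes in short steps, Python scripts to look and compute and a shell command to move; the robot and the scene stay as the last step left them, time stands still between calls to the robot, and variables do not carry over. Pictures are saved under pics/ and viewed, at most 10 in all, crops included, and the job is handed in when it is done.

```bash
mkdir -p pics; cat > h.py <<'E'
import numpy as np, cv2
from workcell import bot
from scipy.spatial.transform import Rotation as R
def cam(n):
    i=bot.camera_info(n); K=np.array(i["intrinsics"])
    if "camera_from_world" in i: return K,np.array(i["camera_from_world"])
    o=bot.get_obs(); T=np.eye(4); T[:3,:3]=R.from_quat(o["tool_rot"]).as_matrix(); T[:3,3]=o["eef_pos"]
    return K,np.linalg.inv(T@np.array(i["hand_eye"]))
def onz(n,uv,z,c=None):
    K,C=c or cam(n); d=C[:3,:3].T@np.linalg.inv(K)@[uv[0],uv[1],1]; p=-C[:3,:3].T@C[:3,3]
    return p+d*(z-p[2])/d[2]
def proj(n,X,c=None):
    K,C=c or cam(n); q=K@(C[:3,:3]@np.array(X)+C[:3,3]); return q[:2]/q[2]
def tri(obs):
    A=[];b=[]
    for c,uv in obs:
        K,C=c; P=K@C[:3]
        for k in (0,1):
            r=uv[k]*P[2]-P[k]; A.append(r[:3]); b.append(-r[3])
    return np.linalg.lstsq(np.array(A),np.array(b),rcond=None)[0]
E
python3 - <<'E'
from h import *
np.set_printoptions(precision=4,suppress=True)
ims=[]
for n in("side","top"):
    im=bot.camera(n); cv2.imwrite(f"pics/{n}0.png",im)
    for t in("photometer","shutter","knob_mid","shutter_index","rider_index","lid_hinge","lid_lip"):
        r=bot.spot_point(n,t)
        print(n,t,[(np.round(x["uv"],1),round(x["confidence"],2)) for x in r[:2]])
    K,C=cam(n);print(K,C)
o=bot.get_obs();print(o["eef_pos"],o["tool_rot"],o["clock"])
E
```

```text
side photometer [(array([293.1, 235.8]), 0.59)]
side shutter [(array([254.2, 248. ]), 0.74)]
side knob_mid [(array([249.4, 232.8]), 0.93)]
side shutter_index [(array([279.8, 242.3]), 0.74), (array([412.1, 263.9]), 0.22)]
side rider_index [(array([409.2, 261.1]), 0.73), (array([274. , 244.6]), 0.54)]
side lid_hinge [(array([310.6, 200.3]), 0.77)]
side lid_lip [(array([309.9, 148.7]), 0.67), (array([276.6, 242.3]), 0.21)]
[[514.7329   0.     282.6548]
 [  0.     514.7329 210.5372]
 [  0.       0.       1.    ]] [[ 0.904  -0.4275  0.009  -0.4867]
 [-0.1673 -0.373  -0.9126  0.1817]
 [ 0.3935  0.8235 -0.4087  0.7631]
 [ 0.      0.      0.      1.    ]]
top photometer [(array([272.5, 215.9]), 0.63)]
top shutter [(array([287.1, 262.6]), 0.79)]
top knob_mid [(array([334.9, 256.3]), 0.7), (array([285. , 262.8]), 0.57)]
top shutter_index [(array([290.4, 239.6]), 0.63)]
top rider_index [(array([298.6, 250.2]), 0.44)]
top lid_hinge [(array([272. , 184.5]), 0.85)]
top lid_lip [(array([267.7, 176.9]), 0.91)]
[[532.2345   0.     285.1347]
 [  0.     532.2345 208.2945]
 [  0.       0.       1.    ]] [[-0.0005 -1.      0.0069  0.0526]
 [-0.9907 -0.0005 -0.136   0.609 ]
 [ 0.136  -0.0069 -0.9907  1.0537]
 [ 0.      0.      0.      1.    ]]
[ 0.1139 -0.4869  0.2534] [0.9934 0.1146 0.     0.    ] 0.8
```

View pics/side0.png

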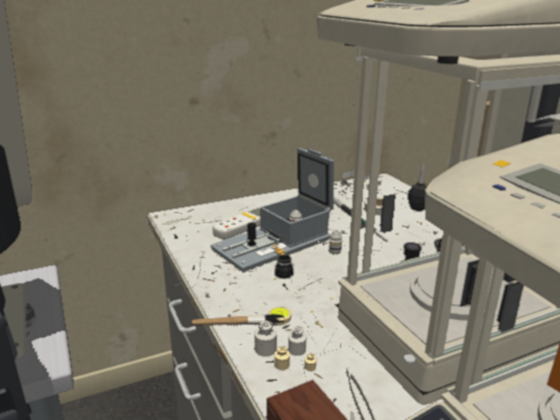

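View pics/top0.png

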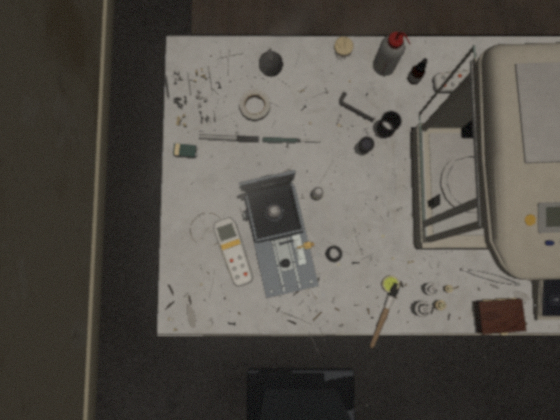

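The lid stands upright (side ~(315,178), top ~(268,180)). The knob is at side (251,234), top (285,263), and the brass rider is at top (306,245), right of the shutter. Next I triangulate the frame.

```bash
python3 - <<'E'
from h import *
from scipy.optimize import least_squares
np.set_printoptions(precision=4,suppress=True)
s,t=cam("side"),cam("top")
kn=tri([(s,(249.4,232.8)),(t,(285,262.8))]);hi=tri([(s,(310.6,200.3)),(t,(272,184.5))]);li=tri([(s,(309.9,148.7)),(t,(267.7,176.9))])
print(kn,hi,li)
# fit x,y,yaw,lid
def w(q,p): c,s_=np.cos(q[2]),np.sin(q[2]); return [q[0]+c*p[0]-s_*p[1],q[1]+s_*p[0]+c*p[1],p[2]]
def pts(q):
    a=q[3]; return {'k':(-.105,0,.042),'h':(.053,0,.064),'l':(.053-.112*np.cos(a),0,.064+.112*np.sin(a)),'i':(-.062,-.027,.0195),'o':(0,0,0)}
ob=[(s,'k',(249.4,232.8)),(t,'k',(285,262.8)),(s,'h',(310.6,200.3)),(t,'h',(272,184.5)),(s,'l',(309.9,148.7)),(t,'l',(267.7,176.9)),(s,'i',(279.8,242.3)),(t,'i',(290.4,239.6)),(s,'o',(293.1,235.8)),(t,'o',(272.5,215.9))]
f=lambda q:np.concatenate([proj('',w(q,pts(q)[k]),c)-u for c,k,u in ob])
r=least_squares(f,[hi[0],hi[1],0.1,1.57],loss='soft_l1');print(r.x,f(r.x).reshape(-1,2))
for k in pts(r.x): print(k,np.array(w(r.x,pts(r.x)[k])))
print(onz("top",(307,245),.02), [onz("top",u,.012) for u in ((268,297),(316,283))])
i=bot.camera_info("wrist");print(i)
E
```

```text
[0.4955 0.0537 0.0398] [0.6474 0.0819 0.071 ] [0.6429 0.0871 0.18  ]
[0.5992 0.0778 0.2344 1.5276] [[ 2.02   -1.1914]
 [-0.1939  0.1183]
 [ 2.7432  1.0096]
 [-5.2751  1.8293]
 [ 3.5086  1.1796]
 [-2.0567  1.0848]
 [-2.0704 -1.4512]
 [ 2.1447  0.4801]
 [ 0.0697  0.157 ]
 [ 0.7226 -0.4353]]
k [0.4971 0.0534 0.042 ]
h [0.6508 0.0901 0.064 ]
l [0.6461 0.0889 0.1759]
i [0.5452 0.0371 0.0195]
o [0.5992 0.0778 0.    ]
[0.5349 0.0071 0.02  ] [array([0.4281, 0.0879, 0.012 ]), array([ 0.4567, -0.0115,  0.012 ])]
{'intrinsics': array([[345.3298,   0.    , 284.502 ],
       [  0.    , 345.3298, 219.3844],
       [  0.    ,   0.    ,   1.    ]]), 'hand_eye': array([[ 0.0003, -0.95  , -0.3124,  0.0792],
       [ 1.    ,  0.0003,  0.0002, -0.0003],
       [-0.0001, -0.3124,  0.95  , -0.1213],
       [ 0.    ,  0.    ,  0.    ,  1.    ]])}
```

```bash
python3 -m inch '[100,180,60,0,0,0,0, 100,180,60,0,0,0,0, 140,337,60,0,0,0,0,140,337,60,0,0,0,0,140,337,60,0,0,0,0,140,337,60,0,0,0,0,140,337,60,0,0,0,0,140,337,60,0,0,0,0]' && python3 -m inch '[320,210,-13,0,0,0,0,320,210,-13,0,0,0,0,320,210,-13,0,0,0,0,320,210,-13,0,0,0,0,320,210,-13,0,0,0,0,320,210,-13,0,0,0,0,320,210,-13,0,0,0,0,320,210,-13,0,0,0,0]' && python3 -m inch '[20,0,0,0,0,0,0,20,0,0,0,0,0,0,20,0,0,0,0,0,0,20,0,0,0,0,0,0]'
python3 - <<'E'
from h import *
o=bot.get_obs();print(o["eef_pos"],o["tool_rot"],o["clock"])
n="wrist";im=bot.camera(n); cv2.imwrite("pics/w1.png",im)
for t,z in(("knob_mid",.042),("shutter_index",.0195),("rider_index",.0195),("lid_hinge",.064),("lid_lip",.17),("photometer",0)):
    for x in bot.spot_point(n,t)[:2]: print(t,np.round(x["uv"],1),round(x["confidence"],2),np.round(onz(n,x["uv"],z),4))
E
```

```text
clock: 1.47
eef_pos: [0.2405, -0.1833, 0.309]
tool_rot: [0.993, 0.114, 0.001, 0.0]
ft_force: [0.3, 1.1, 1.2]
grip_width: 0.0001
grasp_force: 0.0
clock: 2.13
eef_pos: [0.5206, -0.0005, 0.2971]
tool_rot: [0.993, 0.115, 0.0, 0.0]
ft_force: [0.5, -0.6, -0.5]
grip_width: 0.0003
grasp_force: 0.0
clock: 2.47
eef_pos: [0.5384, -0.0024, 0.2969]
tool_rot: [0.993, 0.115, -0.001, -0.0]
ft_force: [0.3, 0.2, -1.0]
grip_width: -0.0002
grasp_force: 0.0
[ 0.53842631 -0.00243955  0.29691419] [ 9.93419901e-01  1.14527221e-01 -6.44350463e-04 -2.72383246e-05] 2.4667
knob_mid [227.5 202.8] 0.6 [0.4992 0.0546 0.042 ]
shutter_index [253.5 167.2] 0.67 [0.5414 0.0351 0.0195]
shutter_index [216.1  49.7] 0.59 [0.6536 0.0979 0.0195]
rider_index [253.2 175.9] 0.6 [0.5314 0.0334 0.0195]
lid_hinge [216.3  49.4] 0.6 [0.65   0.0887 0.064 ]
lid_lip [183.6  22.8] 0.6 [0.6503 0.0899 0.17  ]
photometer [229.6 104.7] 0.63 [0.6029 0.0775 0.    ]
```

View pics/w1.png

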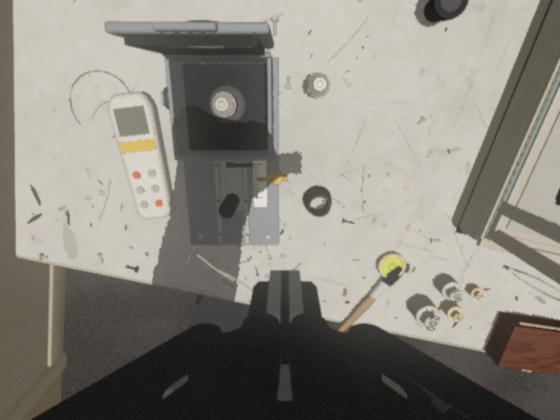

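The lid is upright at the top-left, the chamber is open, and the knob is at (229,205). The pointers are at about (253,167) and (258,178). The yaw is about 0.23, matching the tool. Moving behind the lid.

```bash
python3 -m inch '[150,100,0,0,0,0,0,150,100,0,0,0,0,150,100,0,0,0,0,0,150,100,0,0,0,0,0,150,100,0,0,0,0,0,150,100,0,0,0,0,0,150,100,0,0,0,0,0]' ; python3 -m inch '[150,100,0,0,0,0,0,150,100,0,0,0,0,0,150,100,0,0,0,0,0,150,100,0,0,0,0,0,150,100,0,0,0,0,0,150,100,0,0,0,0,0,150,100,0,0,0,0,0]' && python3 -m inch '[0,0,-130,0,0,0,0,0,0,-130,0,0,0,0,0,0,-130,0,0,0,0,0,0,-130,0,0,0,0,0,0,-130,0,0,0,0,0,0,-130,0,0,0,0]'
python3 - <<'E'
from h import *
im=bot.camera("side"); cv2.imwrite("pics/s2.png",cv2.resize(im[80:300,180:440],None,fx=2.5,fy=2.5))
E
```

```text
clock: 3.4
eef_pos: [0.6892, 0.098, 0.2957]
tool_rot: [0.993, 0.115, -0.001, 0.0]
ft_force: [-0.7, -0.8, -0.0]
grip_width: -0.0001
grasp_force: 0.0
clock: 3.9
eef_pos: [0.6897, 0.0971, 0.1704]
tool_rot: [0.993, 0.114, 0.002, 0.0]
ft_force: [0.3, -1.4, 0.6]
grip_width: -0.0001
grasp_force: 0.0$: bad value
```

View pics/s2.png

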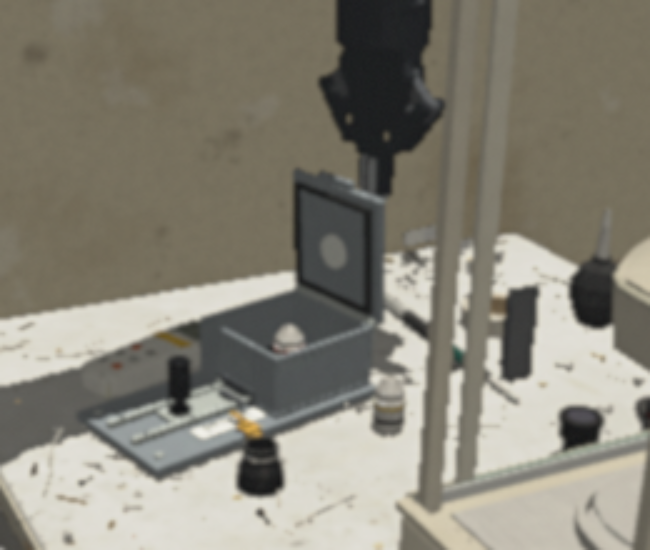

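The closed fingers stand clear behind the lid (~(375,175) in the crop). Sweeping the lid over along its arc.

```bash
python3 -m inch '[-10,-3,13,0,0,0,0,-20,-5,13,0,0,0,0,-32,-8,13,0,0,0,0,-45,-10.5,11.5,0,0,0,0,-57,-13,8,0,0,0,0,-68.5,-16,3.5,0,0,0,0,-89,-21,-10.5,0,0,0,0,-89,-21,-10.5,0,0,0,0]'
python3 - <<'E'
from h import *
im=bot.camera("side"); cv2.imwrite("pics/s3.png",cv2.resize(im[80:300,180:440],None,fx=2.5,fy=2.5))
print(bot.get_obs()["eef_pos"])
E
```

```text
clock: 4.62
eef_pos: [0.597, 0.0759, 0.1581]
tool_rot: [0.993, 0.114, -0.001, 0.0]
ft_force: [-2.1, 0.5, -0.8]
grip_width: -0.0
grasp_force: 0.0
[0.59958258 0.07639587 0.15914445]
```

View pics/s3.png

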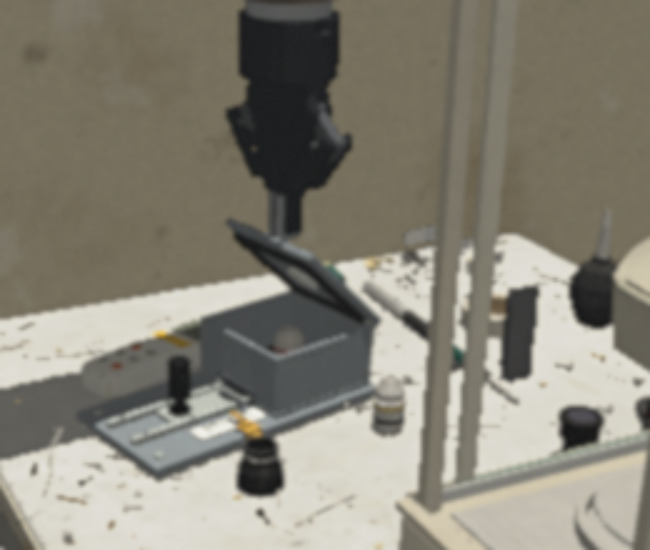

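The lid is at about 45° and under the fingertips. Continuing down.

```bash
python3 -m inch '[-9,-2,-9,0,0,0,0,-16.5,-4,-19,0,0,0,0,-23,-5,-30,0,0,0,0,-28,-6,-41.5,0,0,0,0,-31,-7,-54,0,0,0,0,-33,-7.5,-64,0,0,0,0,-33,-7.5,-67,0,0,0,0,-33,-7.5,-67,0,0,0,0]'; python3 -m inch '[0,0,-2,0,0,0,0,0,0,-3,0,0,0,0,0,0,-3,0,0,0,0]'; python3 -m inch '[0,0,-2,0,0,0,0,0,0,-2,0,0,0,0,0,0,-2,0,0,0,0]'
```

```text
clock: 5.33
eef_pos: [0.5702, 0.0696, 0.093]
tool_rot: [0.993, 0.115, 0.003, 0.0]
ft_force: [-2.5, -0.7, 8.5]
grip_width: 0.0001
grasp_force: 3.9
clock: 5.58
eef_pos: [0.5702, 0.0696, 0.0927]
tool_rot: [0.993, 0.115, 0.004, 0.0]
ft_force: [-8.0, -1.0, 22.7]
grip_width: 0.0001
grasp_force: 11.3
clock: 5.83
eef_pos: [0.5703, 0.0696, 0.0926]
tool_rot: [0.993, 0.115, 0.004, 0.0]
ft_force: [-12.6, -1.6, 32.3]
grip_width: -0.0001
grasp_force: 16.2
```

The lid is hard on its stop (rigid at z = 0.0926, 32 N). Rising, opening and looking from above the knob.

```bash
python3 -m inch '[0,0,30,0,0,0,0,-20,-5,60,0,0,0,60,-50,-10,70,0,0,0,60,-72,-15,70,0,0,0,60,-72,-15,70,0,0,0,60,-72,-15,70,0,0,0,60]'
python3 - <<'E'
from h import *
n="wrist";im=bot.camera(n); cv2.imwrite("pics/w4.png",im)
for t,z in(("knob_mid",.042),("shutter_index",.0195),("rider_index",.0195),("lid_hinge",.064),("lid_lip",.066),("shutter",.012)):
    for x in bot.spot_point(n,t)[:2]: print(t,np.round(x["uv"],1),round(x["confidence"],2),np.round(onz(n,x["uv"],z),4))
E
```

```text
clock: 6.33
eef_pos: [0.4965, 0.0544, 0.1568]
tool_rot: [0.993, 0.115, 0.002, -0.0]
ft_force: [0.3, -0.9, 0.8]
grip_width: 0.0513
grasp_force: 0.0
knob_mid [413.  207.9] 0.7 [ 0.5286 -0.0315  0.042 ]
knob_mid [285.3 218.9] 0.66 [0.5    0.0548 0.042 ]
shutter_index [285.6  66.4] 0.68 [0.5997 0.078  0.0195]
rider_index [324.9 177.2] 0.74 [0.5313 0.0316 0.0195]
rider_index [287.7  65.2] 0.5 [0.6002 0.0768 0.0195]
lid_lip [286.  162.1] 0.88 [0.5418 0.0645 0.066 ]
shutter [286.5 211.4] 0.58 [0.4953 0.0529 0.012 ]
```

View pics/w4.png

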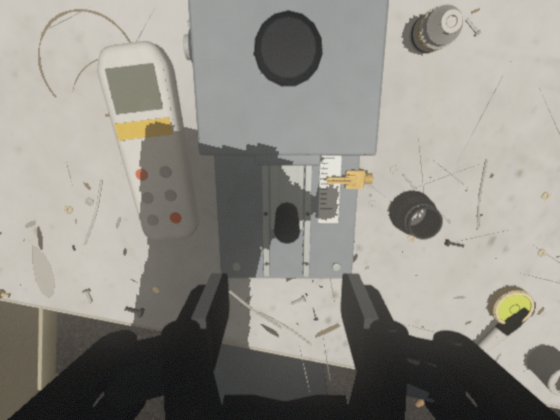

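The lid is closed (seams flush). The knob is at (287,222), centred between the jaws, and the rider tip is at about (325,180). Descending and gripping.

```bash
python3 -m inch '[2.5,0,-40,0,0,0,60,2.5,0,-80,0,0,0,60,2.5,0,-100,0,0,0,60,2.5,0,-109,0,0,0,60,2.5,0,-109,0,0,0,60]' && python3 -m inch '[0,0,0,0,0,0,0,0,0,0,0,0,0,0,0,0,0,0,0,0,0,0,0,0,0,0,0,0,0,0,0,0,0,0,0,0,0,0,0,0,0,0]'
python3 - <<'E'
from h import *
n="wrist";im=bot.camera(n); cv2.imwrite("pics/w5.png",im)
for t,z in(("knob_mid",.042),("shutter_index",.0195),("rider_index",.0195),("lid_lip",.066)):
    for x in bot.spot_point(n,t)[:2]: print(t,np.round(x["uv"],1),round(x["confidence"],2),np.round(onz(n,x["uv"],z),4))
E
```

```text
clock: 7.1
eef_pos: [0.4958, 0.0541, 0.0432]
tool_rot: [0.993, 0.115, -0.003, -0.0]
ft_force: [-1.4, 0.4, -0.1]
grip_width: 0.051
grasp_force: 0.0
clock: 7.6
eef_pos: [0.4996, 0.0536, 0.0476]
tool_rot: [0.993, 0.114, 0.002, 0.001]
ft_force: [1.3, -4.2, 6.2]
grip_width: 0.0167
grasp_force: 58.7
knob_mid [285.1 308.8] 0.96 [0.4974 0.0531 0.042 ]
rider_index [349.2 232.3] 0.67 [0.5296 0.0302 0.0195]
lid_lip [284.3 226.9] 0.82 [0.5411 0.0637 0.066 ]
```

View pics/w5.png

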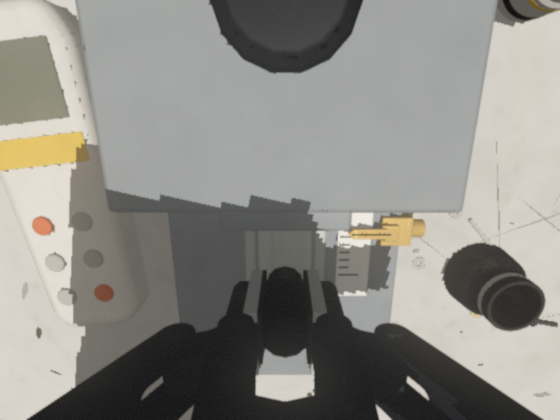

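Gripped at 58.7 N, and the rider tip shows at (349,234). The shutter's pointer is still hidden under the lid edge, so I draw most of the way and look.

```bash
python3 -m inch '[-3,-0.7,0,0,0,0,0,-6,-1.4,0,0,0,0,0,-10,-2.3,0,0,0,0,0,-13.6,-3.2,0,0,0,0,0,-13.6,-3.2,0,0,0,0,0,-13.6,-3.2,0,0,0,0,0,-13.6,-3.2,0,0,0,0,0]'
python3 - <<'E'
from h import *
n="wrist"
for k in range(3):
  o=bot.get_obs();im=bot.camera(n)
  for t,z in(("knob_mid",.042),("shutter_index",.0195),("rider_index",.0195)):
    for x in bot.spot_point(n,t)[:2]: print(t,np.round(x["uv"],1),round(x["confidence"],2),np.round(onz(n,x["uv"],z),4),o["eef_pos"])
cv2.imwrite("pics/w6.png",cv2.resize(im[190:290,240:430],None,fx=4,fy=4,interpolation=cv2.INTER_CUBIC))
E
```

```text
clock: 8.43
eef_pos: [0.4874, 0.0508, 0.0477]
tool_rot: [0.993, 0.114, 0.004, 0.001]
ft_force: [5.0, -2.1, 3.4]
grip_width: 0.0164
grasp_force: 58.8
knob_mid [284.  308.4] 0.98 [0.4853 0.0508 0.042 ] [0.48738355 0.0508193  0.04765883]
knob_mid [351.8 204.6] 0.61 [0.5355 0.0359 0.042 ] [0.48738355 0.0508193  0.04765883]
shutter_index [348.4 202.9] 0.61 [0.5309 0.0317 0.0195] [0.48738355 0.0508193  0.04765883]
rider_index [348.4 203.7] 0.95 [0.5306 0.0316 0.0195] [0.48738355 0.0508193  0.04765883]
knob_mid [286.  307.8] 0.59 [0.4858 0.0501 0.042 ] [0.48745606 0.0508207  0.04766404]
shutter_index [347.3 202.4] 0.71 [0.5311 0.0323 0.0195] [0.48745606 0.0508207  0.04766404]
rider_index [349.6 207. ] 0.6 [0.5292 0.0306 0.0195] [0.48745606 0.0508207  0.04766404]
knob_mid [279.6 311.5] 0.61 [0.4834 0.0523 0.042 ] [0.4874874 0.050824  0.0476771]
knob_mid [284.  187.6] 0.3 [0.5361 0.0627 0.042 ] [0.4874874 0.050824  0.0476771]
shutter_index [346.9 199.9] 0.88 [0.5321 0.0327 0.0195] [0.4874874 0.050824  0.0476771]
rider_index [350.6 207. ] 0.6 [0.5293 0.0302 0.0195] [0.4874874 0.050824  0.0476771]
```

View pics/w6.png

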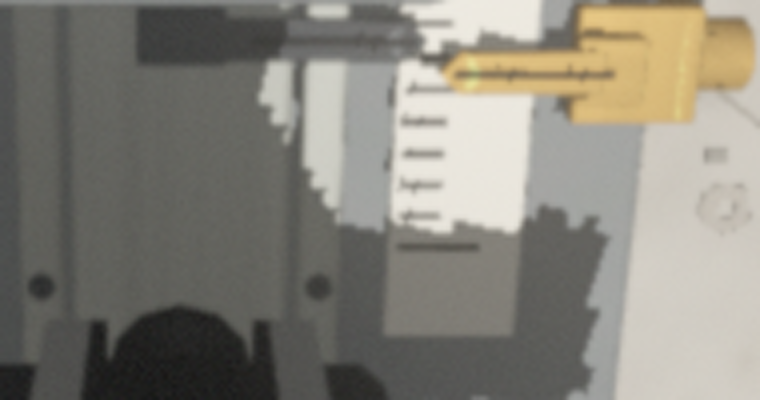

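The shutter's pointer (centreline at crop row ~40, tip (425,42)) is about 8 px short of the rider's line (crop row ~73, tip (447,72)), or 3.6–4 mm. Drawing on 3.6 mm.

```bash
python3 -m inch '[-1.8,-0.4,0,0,0,0,0,-3.5,-0.8,0,0,0,0,0,-3.5,-0.8,0,0,0,0,0,-3.5,-0.8,0,0,0,0,0,-3.5,-0.8,0,0,0,0,0]'
python3 - <<'E'
from h import *
n="wrist"
for k in range(3):
  o=bot.get_obs();im=bot.camera(n)
  for t,z in(("shutter_index",.0195),("rider_index",.0195)):
    for x in bot.spot_point(n,t)[:2]: print(t,np.round(x["uv"],1),round(x["confidence"],2),np.round(onz(n,x["uv"],z),4),o["eef_pos"])
for d in (0,5,10): print(onz(n,(350,195+d),.0195))
cv2.imwrite("pics/w7.png",cv2.resize(im[170:240,300:410],None,fx=7,fy=7,interpolation=cv2.INTER_CUBIC))
E
```

```text
clock: 9.45
eef_pos: [0.4841, 0.0501, 0.0477]
tool_rot: [0.993, 0.114, 0.004, 0.001]
ft_force: [5.1, -2.8, 2.6]
grip_width: 0.0164
grasp_force: 58.6
shutter_index [345.2 199.7] 0.59 [0.5287 0.0327 0.0195] [0.48412112 0.05006078 0.04765804]
rider_index [350.8 201.3] 0.57 [0.5286 0.0301 0.0195] [0.48412112 0.05006078 0.04765804]
shutter_index [346.  203.6] 0.9 [0.5271 0.0319 0.0195] [0.48415107 0.0500606  0.04767629]
rider_index [350.9 200.5] 0.73 [0.5289 0.0302 0.0195] [0.48415107 0.0500606  0.04767629]
shutter_index [345.3 201.1] 0.61 [0.5281 0.0325 0.0195] [0.48413284 0.0500693  0.04765459]
rider_index [352.1 200.4] 0.63 [0.5291 0.0296 0.0195] [0.48413284 0.0500693  0.04765459]
rider_index [346.4 199.7] 0.54 [0.5289 0.0322 0.0195] [0.48413284 0.0500693  0.04765459]
[0.5312958  0.03125743 0.0195    ]
[0.52908366 0.0306036  0.0195    ]
[0.52685125 0.02994379 0.0195    ]
```

View pics/w7.png

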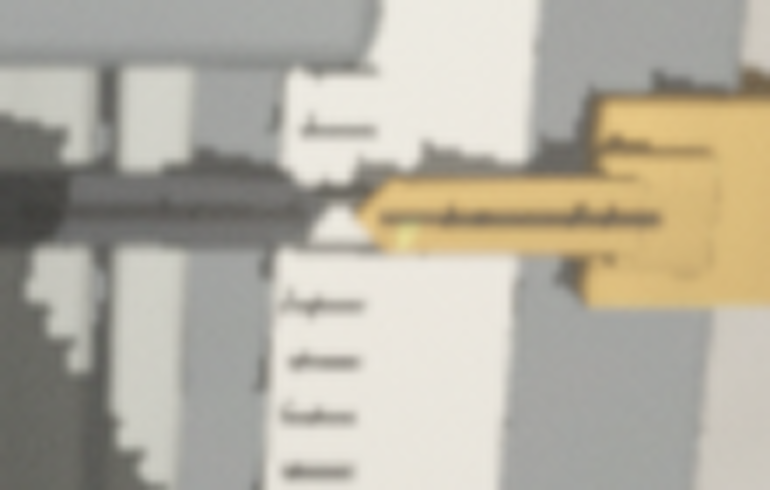

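The pointers nearly line up: the shutter centreline is at crop row ~211 and the rider's at ~216, about 0.3 mm short. One fine nudge.

```bash
python3 -m inch '[-0.3,-0.1,0,0,0,0,0,-0.3,-0.1,0,0,0,0,0,-0.3,-0.1,0,0,0,0,0,-0.3,-0.1,0,0,0,0,0,-0.3,-0.1,0,0,0,0,0]'
python3 - <<'E'
from h import *
im=bot.camera("wrist")
cv2.imwrite("pics/w8.png",cv2.resize(im[170:240,300:410],None,fx=7,fy=7,interpolation=cv2.INTER_CUBIC))
E
```

```text
clock: 10.32
eef_pos: [0.484, 0.05, 0.0477]
tool_rot: [0.993, 0.114, 0.004, 0.001]
ft_force: [4.8, -3.5, 2.9]
grip_width: 0.0168
grasp_force: 58.6
```

View pics/w8.png

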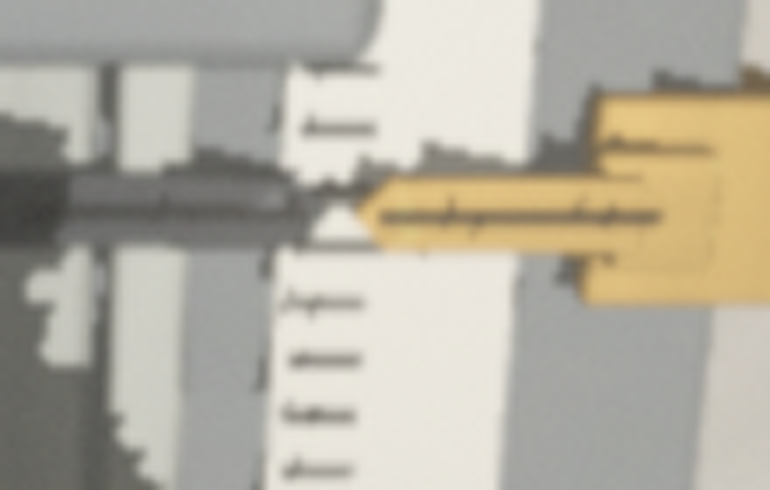

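The pointers are in line within about 0.2 mm (crop rows ~212 and ~214), the lid is still closed and the grip is firm. Handing in.

```bash
python3 -c "
from workcell import bot
print(bot.job_done())"
```

```text
the job is handed in; nothing more can be done
None
```

I closed the lid fully, then drew the shutter out until its pointer was within about 0.2 mm of the rider's in the wrist-camera view; I handed the job in still gripping the knob, with the rider and bystanders untouched.

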